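# Show a wax block to the inspection camera

### The job

Take the yellow cassette with its wax block out of the rack and hold it up in front of the inspection camera, so that the middle of the wax face lies on the lens axis, 100 mm in front of the lens glass (level with the red tip of the focus rod), facing squarely into the lens and the right way up in its picture: top edge up, as it stood in the rack. Finish while still holding it there, motionless in the gripper and touching nothing else; do not knock the camera, the rack's other cassettes or the things on the bench.

Things in the scene. Friction and masses are not known exactly. Their poses are not given: they have to be found in the camera images.
- yellow_center (a point): centre, half-way up, of the yellow cassette to take: plate 40 mm high (z), 28 wide (y), 8 thick (x), about 18 g, on end in a rack slot, top edge 46 mm above the bench. +z to its top edge; +x out of the ivory wax block (24 wide, 26 high, 6 thick, pink spots) on its face. Grip it by its sides along y; the lowest 11 mm stand in the slot, 1 mm clear each face, and lift straight out
- wax_face (a point): middle of the yellow cassette's wax face: 10 mm along +x and 5 mm along +z from yellow_center, same axes
- rack: grey cassette rack, 190 x 56 mm, 17 mm high, fixed; origin at the centre of its underside. Four slots in a row along its x axis at x = -63, -21, 21 and 63 mm; every cassette's wax faces the rack's +x. Which cassette stands in which slot changes
- lens: front glass (34 mm) of the inspection camera; origin at its centre. It looks along its own -x, obliquely down towards the robot; z is up in its picture. Rightly presented, the cassette's axes are parallel to these and the wax face's middle is at x = -100 mm, y = z = 0. A thin steel focus rod with red tip runs 50 mm below the lens axis (z = -50 mm), ending at x = -100 mm
- stand: camera stand, fixed: grey foot 150 x 130 mm, steel column 364 mm high and 26 mm thick at its origin (on the bench). It carries the camera on its -x side: white 56 mm box and black lens barrel 46 mm across, 95 mm long in all
- camera_tilt (a joint): downward tilt of the camera below level, rad; stiff, stays as found; leave alone
- carriage (a joint): height setting of the camera on its column, m above its lowest (pivot 250 mm above the bench); stiff, stays as found; leave alone
- pink_center (a point): centre (20 mm above its foot) of the pink cassette, same shape as the yellow one, standing in another slot of the rack; leave alone
- green_center (a point): centre (20 mm above its foot) of the green cassette, same shape as the yellow one, standing in another slot of the rack; leave alone
- blue_center (a point): centre (20 mm above its foot) of the blue cassette, same shape as the yellow one, standing in another slot of the rack; leave alone
- jar_center (a point): centre of a specimen jar with yellow cap, 60 mm diameter, 75 mm high, on the bench; leave alone
- dish_center (a point): centre of a white open dish, 110 x 75 mm, 28 mm high, on the bench; leave alone
- brush_grip (a point): handle of a small brush, 160 mm long, lying on the bench; leave alone
- slide_box_center (a point): centre of a blue and white slide box, 80 x 100 mm, 34 mm high, on the bench; leave alone

How it is judged:
On the way:
1. the yellow cassette is lifted clear of the rack in the gripper (height (world z) of yellow_center above 0.085 m and contact force between the fingers and yellow above 0.5 N), for 0.2 s.
At the end, for the whole second after the job is handed in: Wax face middle within 12 mm (per lens axis) of the point 100 mm before the glass, facing the lens and upright in its picture within 0.18 rad; gripped, still, over 120 mm up, clear of the camera; lens moved under 12 mm, other cassettes under 20 mm, other things under 30 mm (x of wax_face in the frame of lens between -0.112 and -0.088 m and y of wax_face in the frame of lens between -0.012 and 0.012 m and z of wax_face in the frame of lens between -0.012 and 0.012 m and angle between the x axis of yellow_center and the x axis of lens, either way round below 0.18 rad and angle between the z axis of yellow_center and the z axis of lens, either way round below 0.18 rad and angle between yellow_center's own x axis and vertical below 1.5 rad and angle between yellow_center's own z axis and vertical below 1.2 rad and height (world z) of yellow_center above 0.12 m and contact force between the fingers and yellow above 0.5 N and contact force between yellow and stand below 0.05 N and linear speed of yellow below 0.02 m/s and angular speed of yellow below 0.2 rad/s and distance of lens from where it was at the start of the episode below 0.012 m and distance of each of pink_center, green_center, blue_center from where it was at the start of the episode below 0.02 m and distance of each of jar_center, dish_center, brush_grip, slide_box_center from where it was at the start of the episode below 0.03 m); the arm keeps its last pose, push and grip.
It fails at once if the camera was knocked out of place (12 mm) (distance of lens from where it was at the start of the episode above 0.012 m).
It fails at once if another cassette was moved by more than 20 mm (distance of any of pink_center, green_center, blue_center from where it was at the start of the episode above 0.02 m).
It fails at once if a thing on the bench was moved by more than 30 mm (distance of any of jar_center, dish_center, brush_grip, slide_box_center from where it was at the start of the episode above 0.03 m).
It also fails if it takes over 38 s, if anything falls off the work surface, if the arm or the gripper's body presses on something with over 40 N, if the wrist force passes 120 N, or if a joint passes its speed limit or range.

### The arm

A 6-joint arm with a two-finger parallel gripper is mounted at the origin on the work surface. World frame = base frame: x ahead of the robot, y to its left, z up, the work surface at z = 0. Lengths are in m, angles in rad, forces in N, time in s.
With the tool pointing down it reaches from about 0.375 to 0.9 m from the base axis. Payload 3.1 kg.
Tool frame: the origin (TCP) lies on the centre line of the jaws, within the pads' length; the fingertips stand 11 mm ahead of it and the grasp point (between the pads) lies 8 mm behind it; x points along the fingers, y is the direction in which the jaws open and shut, and the axes are right-handed (so a half turn about x gives the same grasp; the last joint's range is limited). The gripper opens to 87 mm and grips with 3 to 60 N. Pads are 19 mm wide; open, the fingers measure 117 mm over their backs; the gripper's body (75 mm by 190 mm) begins 51 mm behind the grasp point.
Start: joints at [0.954, 0.527, 1.433, -0, 1.181, -0.178], TCP at [0.265, 0.566, 0.234] pointing down, gripper open.
Joint ranges: [-3.08, 3.08], [-0.75, 2.2], [0.22, 2.44], [-1.43, 4.57], [0, 2.65], [-2.85, 2.85]. Speed limits (rad/s): [2.79, 2.79, 3.14, 3.14, 3.14, 3.14].

### API

Orientations are given as a unit quaternion [x, y, z, w].
In Python, from rig import robot, camera, camera_info gives the robot as it stands.
- The arm moves only by the shell command python3 -m inch 'ROWS' [FORCE]. ROWS is JSON, a list that holds one entry, the list of rows, each a list of 5 numbers: the shift along the tool's x, y, z in cm, then the turn about the tool's x in rad, then the opening, from 0 (shut) to 1 (fully open). A call has 1 to 8 rows; each row shifts and turns the pose as measured when the row begins, along the tool's axes as they then stand; what a row does not reach is not made up. A row lasts 1/12 s, in which the tool goes at most 41.7 mm and 7.16 degrees, less where a joint would pass 70% of its speed; a pose out of reach is approached as far as the arm can. A call with a gripper value outside its range is refused whole. The fingers move at their own pace and stop on an object; FORCE is the grip in N (left out, the last holds). Time passes only in rows, so rows that do not move let the fingers close. It gives the time, the measured TCP pose, the force and the opening at its end, in the units of the state.
- robot.get_obs(): the state, without advancing time (a new reading comes with each control period).
- camera(name): name is "scene" or "top" or "wrist"; returns the picture (400x640x3 uint8, red, green, blue); there is no depth.
- camera_info(name): a dict with "camera_matrix" (3x3 intrinsics, pixels), "rvec" (rotation vector, rad) and "tvec" (3), from world to camera coordinates, as OpenCV has them. Camera axes: x right, y down, z forward; pixel columns grow to the right and rows downward; lengths in m; the calibration is good to about 2 mm. A picture is of the moment at which its call begins: read the wrist's pose just before it. camera_info takes no time and is no camera call; for the wrist camera it gives the pose at the moment of the call.
- robot.hand_in(): hands the job in, once; it reports no verdict.
The state is a dict: "time": time; "q": joint angles; "joint_velocities": joint speeds; "joint_torque": joint torques, N m; "position": TCP position; "tool_rot": TCP orientation; "ft_force": force on the tool from outside, world axes, zero at the start; "moment": the same for the moment, N m; "grip_width": finger opening in m.
Only numpy, scipy, OpenCV 4.12 (cv2) and the standard library are available. Lean on these libraries where they do the work, as an engineer would, in place of code of your own. Each camera call takes 0.05 s, during which the arm holds its last target. There are 200 camera calls.

## Working session

There is one attempt and no reset: what is moved stays moved. The work goes in short steps, Python scripts to look and compute and a shell command to move; the robot and the scene stay as the last step left them, time stands still between calls to the robot, and variables do not carry over. Pictures are saved under pics/ and viewed, about 8 in all and at most 12, crops included, and the job is handed in when it is done.

```bash
ls; mkdir -p pics; python3 - <<'E'
from rig import robot,camera,camera_info
import cv2,numpy as np
o=robot.get_obs(); print({k:np.round(v,3).tolist() for k,v in o.items()})
for n in ["scene","top","wrist"]:
    im=camera(n); cv2.imwrite(f"pics/{n}0.png",im[:,:,::-1]); i=camera_info(n)
    R=cv2.Rodrigues(np.array(i["rvec"]))[0]; print(n,np.round(i["camera_matrix"],1).tolist(),"pos",np.round(-R.T@np.array(i["tvec"]).ravel(),3),"fwd",np.round(R[2],3))
E
```

```text
pics
{'time': 0.0, 'q': [0.953, 0.528, 1.434, 0.0, 1.181, -0.178], 'joint_velocities': [-0.0, -0.0, 0.001, 0.001, -0.0, -0.002], 'joint_torque': [0.0, -44.005, -17.659, 0.063, 0.058, -0.0], 'position': [0.265, 0.565, 0.233], 'tool_rot': [0.153, 0.69, -0.155, 0.69], 'ft_force': [-0.044, -0.064, 0.145], 'moment': [0.016, 0.077, 0.012], 'grip_width': 0.087}
scene [[450.7, 0.0, 311.9], [0.0, 450.7, 196.1], [0.0, 0.0, 1.0]] pos [ 0.997 -0.499  1.055] fwd [-0.362  0.42  -0.832]
top [[511.4, 0.0, 326.4], [0.0, 511.4, 195.0], [0.0, 0.0, 1.0]] pos [ 0.367 -0.048  1.421] fwd [ 0.18   0.016 -0.984]
wrist [[304.5, 0.0, 312.7], [0.0, 304.5, 198.6], [0.0, 0.0, 1.0]] pos [0.19  0.602 0.385] fwd [ 0.276 -0.131 -0.952]
```

View pics/scene0.png

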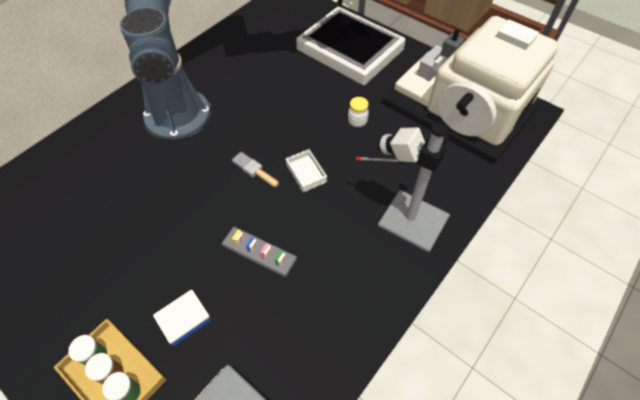

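View pics/top0.png

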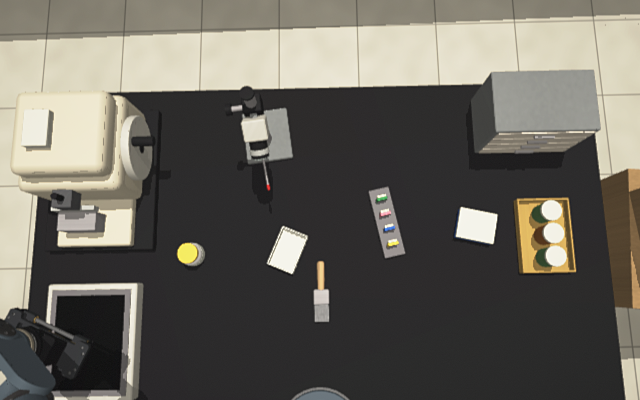

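Scene view: yellow is at (237,237), at one end of the rack row, with the camera at (405,145) and the red tip at (358,158). Top view: yellow is at (393,243), the red tip at (268,187) and the jar at (189,254). Next I'll triangulate these points.

```bash
cat > h.py <<'E'
import cv2,numpy as np
from rig import robot,camera,camera_info
def cam(n,i=None):
    i=i or camera_info(n); R=cv2.Rodrigues(np.array(i["rvec"],float))[0]; t=np.array(i["tvec"],float).ravel(); return np.array(i["camera_matrix"],float),R,t
def ray(c,p):
    K,R,t=c; d=R.T@np.linalg.inv(K)@np.array([p[0],p[1],1.]); return -R.T@t,d/np.linalg.norm(d)
def plane(c,p,z):
    o,d=ray(c,p); return o+d*(z-o[2])/d[2]
def tri(rs):
    A=np.zeros((3,3));b=np.zeros(3)
    for o,d in rs: M=np.eye(3)-np.outer(d,d);A+=M;b+=M@o
    x=np.linalg.solve(A,b); return x,[np.linalg.norm((np.eye(3)-np.outer(d,d))@(x-o)) for o,d in rs]
def proj(c,X):
    K,R,t=c; q=K@(R@np.asarray(X)+t); return q[:2]/q[2]
def blobs(im,lo,hi,box,mn=3):
    h=cv2.cvtColor(im,cv2.COLOR_RGB2HSV); m=cv2.inRange(h,lo,hi); k=np.zeros_like(m); x0,y0,x1,y1=box; k[y0:y1,x0:x1]=m[y0:y1,x0:x1]
    n,_,s,c=cv2.connectedComponentsWithStats(k); return [(s[i,4],np.round(c[i],1).tolist()) for i in range(1,n) if s[i,4]>=mn]
E
python3 - <<'E'
from h import *
S=cv2.imread("pics/scene0.png")[:,:,::-1];T=cv2.imread("pics/top0.png")[:,:,::-1]
cs,ct=cam("scene"),cam("top")
bs,bt=(210,215,310,285),(360,180,415,265)
for n,lo,hi in [("yel",(18,90,100),(35,255,255)),("grn",(45,80,60),(85,255,255)),("blu",(100,120,60),(128,255,255)),("pnk",(150,60,100),(180,255,255))]:
    a,b=blobs(S,lo,hi,bs),blobs(T,lo,hi,bt); print(n,a,b)
    if a and b:
        p,q=max(a)[1],max(b)[1]; print("  ",np.round(tri([ray(cs,p),ray(ct,q)]),4) if 0 else [np.round(v,4) for v in tri([ray(cs,p),ray(ct,q)])], np.round(plane(ct,q,.044),3))
print("red",blobs(S,(0,120,80),(8,255,255),(330,130,400,180)),blobs(T,(0,120,80),(8,255,255),(240,160,300,215)),blobs(S,(170,120,80),(180,255,255),(330,130,400,180)),blobs(T,(170,120,80),(180,255,255),(240,160,300,215)))
f=lambda im,x0,y0,w,h,k:cv2.resize(im[y0:y0+h,x0:x0+w,::-1],None,fx=k,fy=k,interpolation=cv2.INTER_NEAREST)
out=np.hstack([f(S,330,115,100,130,4),f(T,220,80,80,130,4)]); out=np.vstack([out]); cv2.imwrite("pics/crop1.png",out)
E
```

```text
yel [(np.int32(56), [235.6, 236.0])] [(np.int32(42), [392.2, 243.5])]
   [array([ 0.4834, -0.203 ,  0.038 ]), array([0.0018, 0.0018])] [ 0.484 -0.201  0.044]
grn [(np.int32(33), [278.0, 256.4])] [(np.int32(34), [381.0, 198.6])]
   [array([ 0.6066, -0.1771,  0.0389]), array([0.0018, 0.0018])] [ 0.607 -0.175  0.044]
blu [(np.int32(26), [249.3, 242.4])] [(np.int32(31), [388.9, 228.3])]
   [array([ 0.5246, -0.1951,  0.0408]), array([0.0014, 0.0014])] [ 0.525 -0.194  0.044]
pnk [(np.int32(50), [263.7, 249.1])] [(np.int32(35), [384.7, 213.7])]
   [array([ 0.565 , -0.1853,  0.039 ]), array([0.0013, 0.0013])] [ 0.565 -0.184  0.044]
red [(np.int32(26), [357.8, 157.9])] [(np.int32(20), [267.9, 187.0])] [] []
```

View pics/crop1.png

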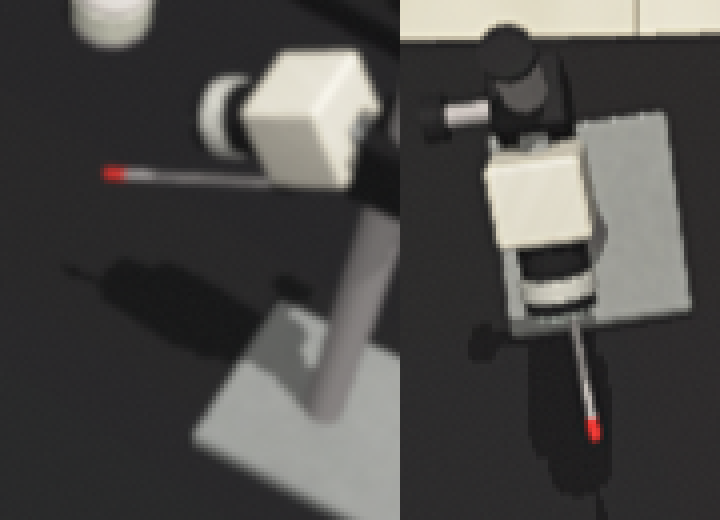

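```bash
python3 - <<'E'
from h import *
S=cv2.imread("pics/scene0.png")[:,:,::-1];T=cv2.imread("pics/top0.png")[:,:,::-1]
cs,ct=cam("scene"),cam("top")
tip,e=tri([ray(cs,(357.8,157.9)),ray(ct,(267.9,187))]);print("tip",tip.round(4),np.round(e,4))
n1=np.cross(ray(cs,(357.8,157.9))[1],ray(cs,(396.2,161))[1]);n2=np.cross(ray(ct,(267.9,187))[1],ray(ct,(263.7,159.5))[1])
d=np.cross(n1,n2);d/=np.linalg.norm(d);d*=np.sign(d[0]);print("dir",d.round(3),"yaw",np.arctan2(d[1],d[0]),"tilt",np.arcsin(d[2]))
for a,b in [((244,118),(205,118))]: pass
f=lambda im,x0,y0,w,h,k:cv2.resize(im[y0:y0+h,x0:x0+w,::-1],None,fx=k,fy=k,interpolation=cv2.INTER_CUBIC)
out=np.hstack([f(S,215,220,90,60,5),cv2.copyMakeBorder(f(T,362,183,48,80,3.75),0,0,0,0,0)]);cv2.imwrite("pics/crop2.png",out)
E
```

```text
tip [0.6224 0.1189 0.155 ] [0.0007 0.0007]
dir [0.86  0.081 0.503] yaw 0.09413623390232326 tilt 0.5273934537868823
```

View pics/crop2.png

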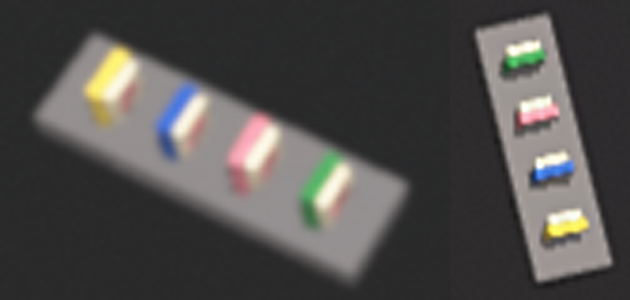

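The crop shows every wax face turned toward the green end, so rack +x runs from yellow to green, with yaw about 0.21. The camera's tilt is about 0.53 rad. My moves can't tilt the tool, so I'll pivot the cassette in the jaws against its slot. First I turn and move over the rack.

```bash
python3 -m inch '[[[0,0,0.5,-0.108,1],[0,0,0.5,-0.108,1],[0,0,0.5,-0.108,1],[0,0,0.5,-0.108,1],[0,0,0.5,-0.108,1],[0,0,0.5,-0.108,1]]]'; python3 -m inch '[[[0,-4,0,0,1],[0,-4,0,0,1],[0,-4,0,0,1],[0,-4,0,0,1],[0,-4,0,0,1],[0,-4,0,0,1],[0,-4,0,0,1],[0,-4,0,0,1]]]'; python3 -m inch '[[[0,-4,0,0,1],[0,-4,0,0,1],[0,-4,0,0,1],[0,-4,0,0,1],[0,-4,0,0,1],[0,-4,0,0,1],[0,-4,0,0,1],[0,-4,0,0,1]]]'
```

```text
time: 0.65
position: [0.2927, 0.559, 0.23]
tool_rot: [-0.087, 0.704, 0.083, 0.7]
ft_force: [-0.0, 0.7, -0.8]
grip_width: 0.0869
time: 1.32
position: [0.3723, 0.2449, 0.2277]
tool_rot: [-0.091, 0.703, 0.091, 0.7]
ft_force: [1.7, -0.6, -0.7]
grip_width: 0.0872
time: 1.98
position: [0.4533, -0.0788, 0.2281]
tool_rot: [-0.091, 0.702, 0.091, 0.7]
ft_force: [0.4, 0.6, 0.2]
grip_width: 0.0871
```

```bash
python3 -m inch '[[[0,-4,0,0.025,1],[0,-4,0,0.025,1],[0,-4,0,0,1],[3,-0.7,0,0,1],[4,0,0,0,1],[2,0,-1,0,1],[0,0,0,0,1]]]'; python3 - <<'E'
from h import *
i=camera_info("wrist"); im=camera("wrist"); cv2.imwrite("pics/w1.png",im[:,:,::-1]); c=cam("wrist",i)
np.savez("pics/w1.npz",K=c[0],R=c[1],t=c[2])
o=robot.get_obs(); print(o["position"],o["q"])
from scipy.spatial.transform import Rotation as Ro
print(Ro.from_quat(o["tool_rot"]).as_matrix().round(3))
print("pred yellow",proj(c,[.4834,-.203,.038]))
E
```

```text
time: 2.57
position: [0.4788, -0.2256, 0.1372]
tool_rot: [-0.073, 0.7, 0.063, 0.707]
ft_force: [-1.6, 0.4, -0.4]
grip_width: 0.0871
[ 0.48032078 -0.22604132  0.13862147] [-0.6489365   0.53401826  1.77176703 -0.00380762  0.81565256 -2.41011268]
[[ 0.014 -0.192  0.981]
 [-0.014  0.981  0.192]
 [-1.    -0.017  0.011]]
pred yellow [338.34448979 210.36648891]
```

View pics/w1.png

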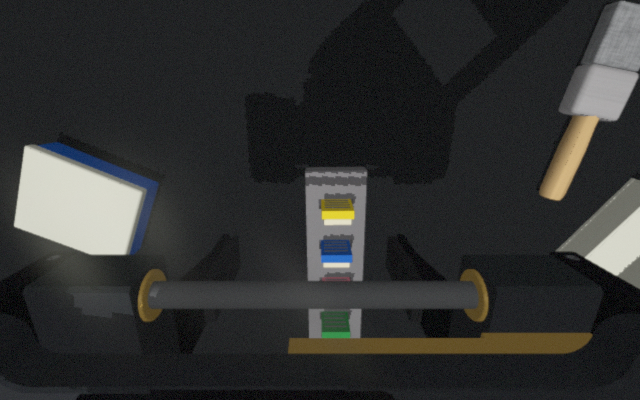

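The wrist view shows the rack lined up with the jaws. Yellow is at (338,210), blue at (336,250) and green at (335,325).

```bash
python3 - <<'E'
from h import *
im=cv2.imread("pics/w1.png")[:,:,::-1]; z=np.load("pics/w1.npz"); c=(z["K"],z["R"],z["t"])
h=cv2.cvtColor(im,cv2.COLOR_RGB2HSV)
P={}
for n,lo,hi in [("yel",(20,100,60),(35,255,255)),("blu",(100,120,40),(128,255,255)),("grn",(45,80,40),(85,255,255))]:
    m=cv2.inRange(h,lo,hi); k=np.zeros_like(m); k[180:345,310:365]=m[180:345,310:365]
    ys,xs=np.nonzero(k); print(n,len(xs),xs.min(),xs.max(),ys.min(),ys.max())
    # top-surface: plate top edge brighter rows
    V=h[:,:,2]; print([(y,int((k[y]>0).sum()),int(V[y][k[y]>0].mean())) for y in range(ys.min(),ys.max()+1) if (k[y]>0).any()])
    P[n]=plane(c,((xs.min()+xs.max())/2,ys.max()),.046); print(P[n].round(4), "w",np.linalg.norm(plane(c,(xs.min()-.5,ys.max()),.046)-plane(c,(xs.max()+.5,ys.max()),.046)))
for b in("blu","grn"):
    d=P[b]-P["yel"]; print(b,np.linalg.norm(d),np.arctan2(d[1],d[0]))
E
```

```text
yel 919 310 364 199 344
[(199, 29, 110), (200, 27, 101), (201, 31, 109), (202, 31, 100), (203, 31, 107), (204, 32, 103), (205, 25, 105), (206, 32, 109), (207, 11, 111), (208, 33, 121), (209, 32, 128), (210, 32, 150), (211, 34, 209), (212, 34, 221), (213, 34, 222), (214, 34, 222), (215, 34, 222), (216, 33, 224), (217, 33, 224), (218, 32, 224), (219, 3, 189), (338, 3, 92), (339, 48, 96), (340, 51, 96), (341, 50, 96), (342, 48, 96), (343, 50, 96), (344, 52, 96)]
[ 0.6194 -0.1746  0.046 ] w 0.05469200397573183
blu 536 321 351 240 262
[(240, 27, 98), (241, 8, 95), (242, 16, 92), (243, 29, 98), (244, 6, 99), (245, 23, 94), (246, 30, 97), (247, 6, 98), (248, 30, 93), (249, 29, 99), (250, 5, 100), (251, 18, 95), (252, 29, 100), (253, 30, 102), (254, 31, 114), (255, 31, 173), (256, 31, 193), (257, 31, 196), (258, 31, 196), (259, 31, 195), (260, 31, 195), (261, 31, 194), (262, 2, 178)]
[ 0.5294 -0.1954  0.046 ] w 0.027886461407740298
grn 525 322 349 312 337
[(312, 24, 78), (313, 5, 77), (314, 5, 77), (315, 26, 78), (316, 26, 78), (317, 5, 76), (318, 5, 78), (319, 26, 78), (320, 26, 78), (321, 4, 78), (322, 5, 81), (323, 27, 78), (324, 27, 79), (325, 6, 78), (326, 4, 81), (327, 26, 78), (328, 27, 79), (329, 28, 79), (330, 27, 79), (331, 28, 89), (332, 28, 133), (333, 28, 144), (334, 28, 146), (335, 28, 146), (336, 28, 146), (337, 28, 142)]
[ 0.6113 -0.1779  0.046 ] w 0.027599527836289127
blu 0.09238201289414903 -2.9138932036451606
grn 0.008781471146847963 -2.7544784174692363
```

```bash
python3 -m inch '[[[0,1.1,0.35,-0.018,0.7],[0,1.1,0.3,0,0.7],[3,0,0,0,0.7],[2.5,0,0,0,0.7],[1,0,0,0,0.7],[0,0,0,0,0.7]]]'; python3 - <<'E'
from h import *
from scipy.spatial.transform import Rotation as Ro
o=robot.get_obs(); R=Ro.from_quat(o["tool_rot"]).as_matrix(); print(o["position"],R.round(3)); print((R.T@(np.array([.4844,-.205,.031])-o["position"])*100).round(2))
E
```

```text
time: 3.12
position: [0.4916, -0.1999, 0.0809]
tool_rot: [-0.086, 0.693, 0.068, 0.713]
ft_force: [-0.3, 0.8, 0.5]
grip_width: 0.0621
[ 0.49155806 -0.19993426  0.08085544] [[ 0.031 -0.216  0.976]
 [-0.023  0.976  0.217]
 [-0.999 -0.03   0.025]]
[ 4.97 -0.19 -0.93]
```

```bash
python3 -m inch '[[[1,-0.1,-0.5,0,0.7],[1.5,-0.1,-0.4,0,0.7],[1,0,0,0,0.6],[0,0,0,0,0.6]]]'; python3 - <<'E'
from h import *
from scipy.spatial.transform import Rotation as Ro
o=robot.get_obs(); R=Ro.from_quat(o["tool_rot"]).as_matrix(); print(o["position"],R.round(3)); print((R.T@(np.array([.4844,-.205,.031])-o["position"])*100).round(2))
E
```

```text
time: 3.45
position: [0.4891, -0.2032, 0.0508]
tool_rot: [-0.091, 0.69, 0.067, 0.715]
ft_force: [-0.4, 0.4, 0.2]
grip_width: 0.0552
[ 0.48910669 -0.20323021  0.05083871] [[ 0.04  -0.221  0.974]
 [-0.029  0.975  0.222]
 [-0.999 -0.037  0.033]]
[ 1.97  0.   -0.56]
```

```bash
python3 -m inch '[[[0.5,0,-0.4,0.012,0.5],[0.8,0,-0.2,0,0.5],[0.4,0,0,0,0.5],[0,0,0,0,0.5]]]'; python3 - <<'E'
from h import *
from scipy.spatial.transform import Rotation as Ro
o=robot.get_obs(); R=Ro.from_quat(o["tool_rot"]).as_matrix(); print(o["position"],R.round(3)); print((R.T@(np.array([.4844,-.205,.031])-o["position"])*100).round(2))
i=camera_info("wrist"); im=camera("wrist"); cv2.imwrite("pics/w2.png",im[100:360,160:500,::-1])
E
```

```text
time: 3.78
position: [0.4861, -0.2056, 0.0356]
tool_rot: [-0.088, 0.688, 0.062, 0.718]
ft_force: [-0.3, -0.4, -0.3]
grip_width: 0.0439
[ 0.4860949  -0.20556748  0.03555944] [[ 0.045 -0.209  0.977]
 [-0.032  0.977  0.21 ]
 [-0.998 -0.041  0.037]]
[ 0.45  0.11 -0.17]
```

View pics/w2.png

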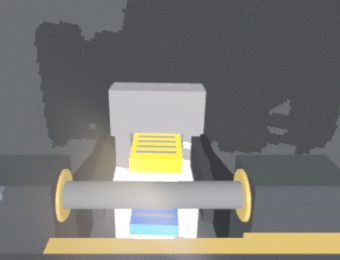

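The yellow cassette is centred between the fingers: crop columns 131–183, fingers at about 115 and 197. I'll go down the last few millimetres and close lightly.

```bash
python3 -m inch '[[[0.3,0.05,-0.15,0,0.4],[0,0,0,0,0],[0,0,0,0,0],[0,0,0,0,0],[0,0,0,0,0]]]' 5;  python3 -m inch '[[[-0.3,0,0,0,0],[-0.3,0,0,0,0],[0,0,0,0,0]]]' 5; python3 - <<'E'
from h import *
from scipy.spatial.transform import Rotation as Ro
o=robot.get_obs(); R=Ro.from_quat(o["tool_rot"]).as_matrix(); print(o["position"],R.round(3),o["ft_force"])
E
```

```text
time: 4.25
position: [0.4849, -0.2058, 0.0329]
tool_rot: [-0.088, 0.688, 0.061, 0.718]
ft_force: [-0.9, -0.7, -0.3]
grip_width: 0.0282
time: 4.5
position: [0.4846, -0.2057, 0.0394]
tool_rot: [-0.088, 0.688, 0.061, 0.718]
ft_force: [-0.8, -0.5, 0.2]
grip_width: 0.0284
[ 0.48464136 -0.20568188  0.03943745] [[ 0.046 -0.209  0.977]
 [-0.033  0.977  0.21 ]
 [-0.998 -0.042  0.038]] [-0.82456686 -0.45221962  0.21004183]
```

Gripped at 28.3 mm opening with about 4.5 mm of the foot still in the slot. Now I pivot it in the jaws by moving along an arc toward the rack's −x.

```bash
python3 -m inch '[[[0,0,-0.4,0,0],[0,0,-0.4,0,0],[0.1,0,-0.3,0,0],[0.1,0,-0.3,0,0],[0.1,0,-0.2,0,0],[0,0,0,0,0]]]' 4; python3 - <<'E'
from h import *
from scipy.spatial.transform import Rotation as Ro
o=robot.get_obs(); R=Ro.from_quat(o["tool_rot"]).as_matrix(); print(o["position"],R.round(3),o["ft_force"])
E
```

```text
time: 5.0
position: [0.4688, -0.2091, 0.0367]
tool_rot: [-0.088, 0.687, 0.06, 0.719]
ft_force: [1.1, 1.6, 0.1]
grip_width: 0.0283
[ 0.46878678 -0.20912033  0.03667495] [[ 0.049 -0.207  0.977]
 [-0.033  0.977  0.209]
 [-0.998 -0.043  0.041]] [1.11678957 1.63044917 0.10804443]
```

```bash
python3 -m inch '[[[0,0,0,0,0],[-1,0,0,0,0],[-3,0,0,0,0],[-4,0,0,0,0],[-4,0,0,0,0],[-4,0,0,0,0],[-2,0,0,0,0],[0,0,0,0,0]]]' 20; python3 - <<'E'
from h import *
i=camera_info("wrist"); im=camera("wrist"); c=cam("wrist",i); np.savez("pics/w3.npz",K=c[0],R=c[1],t=c[2]);cv2.imwrite("pics/w3f.png",im[:,:,::-1])
S=camera("scene");cv2.imwrite("pics/s3f.png",S[:,:,::-1]); T=camera("top");cv2.imwrite("pics/t3f.png",T[:,:,::-1])
o=robot.get_obs();print(o["position"],o["tool_rot"],o["grip_width"])
u,v=proj(cam("scene"),o["position"]).astype(int);a,b=proj(cam("top"),o["position"]).astype(int)
w=cv2.resize(im[140:300,240:440,::-1],(400,320));s=cv2.resize(S[v-40:v+40,u-50:u+50,::-1],(400,320),interpolation=cv2.INTER_CUBIC)
cv2.imwrite("pics/crop3.png",np.hstack([w,s])); print(u,v,a,b)
E
```

```text
time: 5.67
position: [0.4566, -0.2034, 0.2243]
tool_rot: [-0.087, 0.69, 0.062, 0.716]
ft_force: [-0.1, -0.5, 0.4]
grip_width: 0.0275
[ 0.45448619 -0.2018164   0.21926401] [-0.08422502  0.69278099  0.06436821  0.71331436] 0.027609134332504958
215 189 401 249
```

View pics/crop3.png

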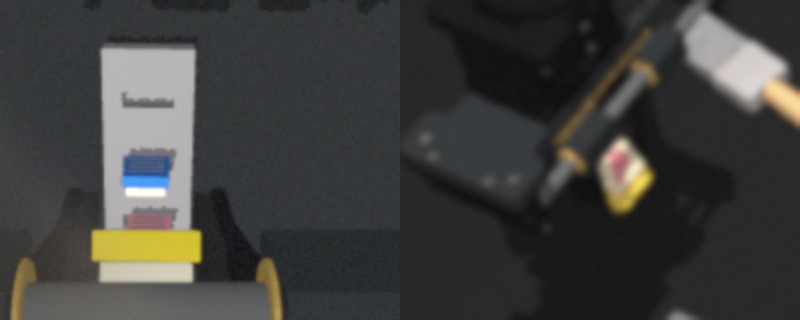

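The wrist crop shows the plate's top edge square on, at crop rows 230–262, and the back face is hidden. The scene crop shows the wax turned upward. I'll compute the tilt from the wrist rays and the two fixed views.

```bash
python3 - <<'E'
from h import *
from scipy.spatial.transform import Rotation as Ro
z=np.load("pics/w3.npz"); c=(z["K"],z["R"],z["t"]); im=cv2.imread("pics/w3f.png"); h=cv2.cvtColor(im,cv2.COLOR_BGR2HSV)
m=cv2.inRange(h,(20,100,60),(35,255,255)); m[:245]=0;m[275:]=0;m[:,:280]=0;m[:,350:]=0
for y in range(250,276):
    xs=np.nonzero(m[y])[0]
    if len(xs): print(y,xs.min(),xs.max(),int(h[y,:,2][xs].mean()),end="; ")
o=robot.get_obs();R=Ro.from_quat(o["tool_rot"]).as_matrix();print("\ntool",R.round(3).tolist(),o["position"])
for y in(255,271):
    d=ray(c,(313.5,y))[1]; dt=R.T@d; print(y,"world angle from vert",np.arctan2(np.hypot(d[0],d[1]),-d[2]),"tool xz angle",np.arctan2(dt[2],dt[0]))
# top-face PnP: cassette coords
ys,xs=np.nonzero(m); k=m.copy()
r=cv2.minAreaRect(np.column_stack([xs,ys]).astype(np.float32)); print(r)
l,rr=xs.min()-.5,xs.max()+.5;t,b=ys.min()-.5,ys.max()+.5
f=c[0][0,0];D=f*.028/(rr-l);K,Rc,tc=c
Xc=np.linalg.inv(K)@[(l+rr)/2,(t+b)/2,1]*D; X=Rc.T@(Xc-tc); print("top-face centre world",X.round(4),"in tool cm",(R.T@(X-o["position"])*100).round(2))
S=cv2.imread("pics/s3f.png")[:,:,::-1];T=cv2.imread("pics/t3f.png")[:,:,::-1]
print(blobs(S,(18,90,100),(35,255,255),(190,165,260,220)),blobs(T,(18,90,80),(35,255,255),(370,220,430,280)))
E
```

```text
254 287 338 85; 255 286 340 181; 256 286 340 203; 257 285 340 205; 258 285 340 205; 259 286 340 207; 260 286 340 207; 261 286 340 207; 262 286 340 207; 263 286 340 207; 264 286 340 207; 265 286 340 207; 266 285 340 205; 267 286 340 207; 268 285 340 205; 269 285 340 202; 270 286 340 187; 271 336 340 110; 
tool [[0.032, -0.209, 0.977], [-0.025, 0.978, 0.209], [-0.999, -0.031, 0.026]] [ 0.45448619 -0.2018164   0.21926401]
255 world angle from vert 0.5265847923553386 tool xz angle 0.49956752772317814
271 world angle from vert 0.5767485746732146 tool xz angle 0.5498516376591837
((312.5, 262.5), (17.0, 55.0), 90.0)
top-face centre world [ 0.4496 -0.2042  0.2412] in tool cm [-2.2  -0.2  -0.47]
[(np.int32(13), [226.0, 166.3]), (np.int32(8), [258.4, 171.2]), (np.int32(3), [211.7, 174.7]), (np.int32(3), [208.7, 178.7]), (np.int32(4), [206.0, 181.8]), (np.int32(17), [207.4, 187.9]), (np.int32(63), [222.2, 196.4])] [(np.int32(5), [387.0, 266.0])]
```

```bash
python3 -m inch '[[[0,0,0,0.06,0],[0,3,1,0.055,0],[0,4,1.4,0,0],[0,4,1.4,0,0],[0,4,1.4,0,0],[0,4,1.4,0,0],[0,4,1.4,0,0],[0,4,1.4,0,0]]]'; python3 -m inch '[[[0,2.5,1,0,0],[0,0,0,0,0],[0,0,0,0,0]]]'; python3 - <<'E'
from h import *
from scipy.spatial.transform import Rotation as Ro
o=robot.get_obs();R=Ro.from_quat(o["tool_rot"]).as_matrix();print(R.round(3).tolist(),o["position"],o["grip_width"]); print(R.T@(np.array([.586,.1155,.188])-o["position"])*100)
E
```

```text
time: 6.48
position: [0.5143, 0.0714, 0.1978]
tool_rot: [-0.032, 0.708, 0.019, 0.705]
ft_force: [0.8, -1.0, -0.2]
grip_width: 0.0278
time: 6.73
position: [0.5191, 0.106, 0.1895]
tool_rot: [-0.035, 0.713, 0.023, 0.7]
ft_force: [-0.8, -0.7, 0.8]
grip_width: 0.0279
[[-0.017, -0.082, 0.996], [-0.018, 0.996, 0.082], [-1.0, -0.016, -0.018]] [0.5191224  0.10598465 0.18947381] 0.027925374488571846
[0.01861045 0.40064143 6.74480644]
```

```bash
python3 -m inch '[[[-0.5,0.3,2.5,0,0],[0,0,0,0,0],[0,0,0,0,0],[0,0,0,0,0]]]'; python3 - <<'E'
from h import *
from scipy.spatial.transform import Rotation as Ro
o=robot.get_obs();R=Ro.from_quat(o["tool_rot"]).as_matrix();p=np.array(o["position"])
c=cam("wrist");im=camera("wrist");S=camera("scene");T=camera("top")
np.savez("pics/w4.npz",K=c[0],R=c[1],t=c[2],Rt=R,p=p)
for n,a in(("w4",im),("s4",S),("t4",T)): cv2.imwrite(f"pics/{n}f.png",a[:,:,::-1])
print(p,R.round(3).tolist(),robot.get_obs()["position"])
s=cv2.resize(S[110:190,310:430,::-1],(600,400),interpolation=cv2.INTER_CUBIC)
w=cv2.resize(im[230:400,200:440,::-1],(200,142)); 
w=cv2.copyMakeBorder(w,0,258,0,0,cv2.BORDER_CONSTANT); t=cv2.resize(T[150:230,250:290,::-1],(200,400),interpolation=cv2.INTER_CUBIC); w[150:]=cv2.resize(t[100:],(200,250))
cv2.imwrite("pics/crop4.png",np.hstack([s,w]))
E
```

```text
time: 7.07
position: [0.5388, 0.1083, 0.1869]
tool_rot: [-0.035, 0.719, 0.022, 0.694]
ft_force: [-0.4, -1.2, -0.4]
grip_width: 0.0278
[0.53876143 0.10830277 0.18693978] [[-0.034, -0.081, 0.996], [-0.02, 0.997, 0.081], [-0.999, -0.017, -0.036]] [0.53818331 0.10856812 0.18738521]
```

View pics/crop4.png

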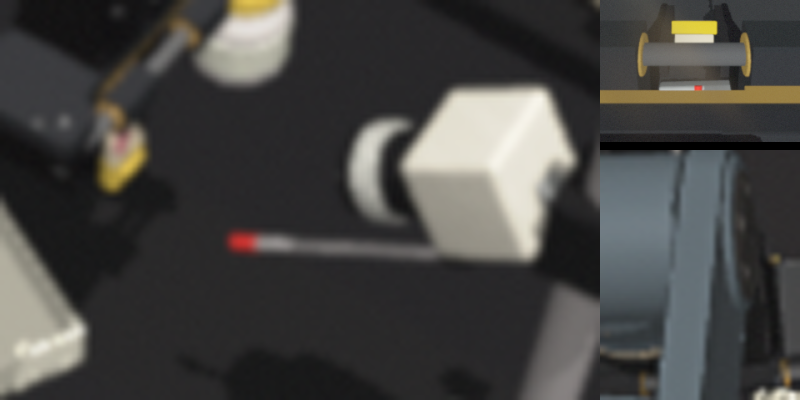

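The scene crop shows the held cassette wax-up at crop (120,155) and the red tip at (243,242). The red tip also appears in the wrist view. I'll zoom in on the cassette and cross-check the tip position.

```bash
python3 - <<'E'
from h import *
z=np.load("pics/w4.npz"); c=(z["K"],z["R"],z["t"]); R,p=z["Rt"],z["p"]
W=cv2.imread("pics/w4f.png")[:,:,::-1];S=cv2.imread("pics/s4f.png")[:,:,::-1];cs,ct=cam("scene"),cam("top")
rw=blobs(W,(0,120,80),(8,255,255),(280,310,360,360));rs=blobs(S,(0,120,80),(8,255,255),(345,150,370,165));print(rw,rs)
tip=tri([ray(cs,max(rs)[1]),ray(ct,(267.9,187)),ray(c,max(rw)[1])]);print(tip)
h=cv2.cvtColor(np.ascontiguousarray(W),cv2.COLOR_RGB2HSV);m=cv2.inRange(h,(20,100,60),(35,255,255));m[:245]=0;m[290:]=0;m[:,:270]=0;m[:,360:]=0
for y in range(245,290):
    xs=np.nonzero(m[y])[0]
    if len(xs): print(y,xs.min(),xs.max(),int(h[y,:,2][xs].mean()),end="; ")
# wrist ray of top-face front/back edges with midplane scale
K,Rc,tc=c
ys,xs=np.nonzero(m);ys0,ys1=ys.min()-.5,ys.max()+.5;w=np.median([np.ptp(np.nonzero(m[y])[0])+1 for y in range(257,269)]);D=K[0,0]*.028/w
for yy in((ys0+ys1)/2,):
    X=Rc.T@(np.linalg.inv(K)@[xs.mean(),yy,1]*D-tc);print("top",X,"tool",R.T@(X-p)*100,w,D)
cv2.imwrite("pics/crop5.png",cv2.resize(S[132:152,324:344,::-1],(600,600),interpolation=cv2.INTER_CUBIC))
E
```

```text
[(np.int32(46), [317.5, 334.6])] [(np.int32(26), [357.8, 157.9])]
(array([0.62151214, 0.11945473, 0.15149233]), [np.float64(0.0012341793529481733), np.float64(0.0021315991173865806), np.float64(0.0021919469377717398)])
254 287 338 106; 255 286 340 193; 256 285 340 216; 257 285 340 221; 258 285 340 221; 259 285 340 220; 260 285 340 221; 261 285 340 220; 262 285 340 221; 263 285 340 221; 264 285 340 221; 265 285 340 221; 266 285 340 221; 267 285 340 221; 268 285 340 221; 269 285 340 218; 270 286 340 200; 271 287 339 127; top [0.53275208 0.10839567 0.20433639] tool [-1.71799065  0.02888419 -0.65977448] 56.0 0.15226683750871262
```

View pics/crop5.png

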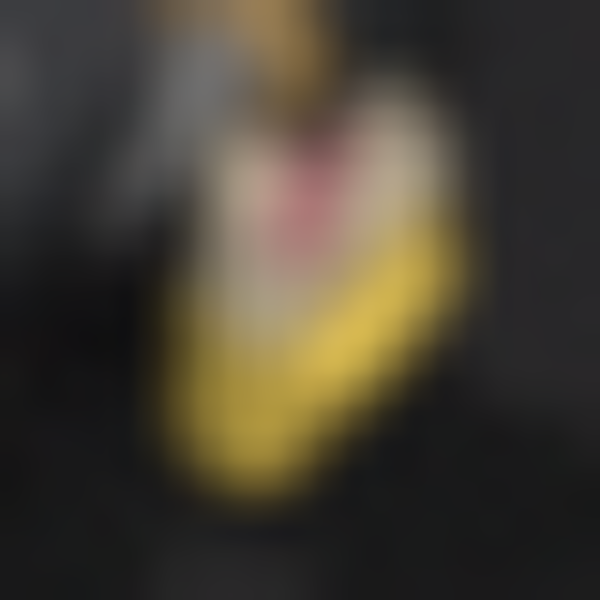

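```bash
python3 - <<'E'
from h import *
z=np.load("pics/w4.npz"); R,p=z["Rt"],z["p"]; cs=cam("scene")
for px in((336.05,144.4),(335.8,144.0),(336.05,143.9)):
    o,d=ray(cs,px); n=R[:,1]; X=o+d*(n@(p-o))/(n@d)
    v=X-[.53275,.1084,.2043]; a=np.arctan2(v@[np.cos(.081),np.sin(.081),0],-v[2]); print(X.round(4),"len",np.linalg.norm(v).round(4),"tilt",a-.1)
E
```

```text
[0.5583 0.1096 0.1681] len 0.0443 tilt 0.5149150547655844
[0.5575 0.1095 0.1692] len 0.043 tilt 0.5130061382533143
[0.5582 0.1096 0.17  ] len 0.0427 tilt 0.5384227620901152
```

Tilt is about 0.52 against the lens's 0.53, and the wrist camera confirms the tip. The remaining shift is about (0, 0.3, 4.8) cm in tool axes.

```bash
python3 -m inch '[[[-0.1,0.1,1.6,0,0],[-0.1,0.1,1.6,0,0],[0,0.1,1.4,0,0],[0,0,0,0,0],[0,0,0,0,0]]]'; python3 - <<'E'
from h import *
from scipy.spatial.transform import Rotation as Ro
o=robot.get_obs();R=Ro.from_quat(o["tool_rot"]).as_matrix();p=np.array(o["position"])
c=cam("wrist");W=camera("wrist");S=camera("scene")
for n,a in(("w6",W),("s6",S)): cv2.imwrite(f"pics/{n}f.png",a[:,:,::-1])
print(p,R.round(3).tolist(),robot.get_obs()["position"])
cs,ct=cam("scene"),cam("top")
top=p+R@[-.0172,0,-.0066]; 
rs=blobs(S,(0,120,80),(8,255,255),(345,150,370,165));rw=blobs(W,(0,120,80),(8,255,255),(270,280,380,400));print(rs,rw)
th=.52+R[0,0]+.034; yw=np.arctan2(R[1,2],R[0,2]); x=np.array([np.cos(th)*np.cos(yw),np.cos(th)*np.sin(yw),np.sin(th)]);zz=np.array([-np.sin(th)*np.cos(yw),-np.sin(th)*np.sin(yw),np.cos(th)])
wax=top+.01*x-.015*zz; L=np.array([[.860,.081,.503],[-.094,.9956,0],[-.501,-.047,.864]])
print("tilt",th,"yaw",yw,"top",top,"wax rel target (lens axes mm)",L@(wax-np.array([.622,.1193,.153])-.05*L[2])*1000)
cv2.imwrite("pics/crop6.png",np.hstack([cv2.resize(S[100:200,310:430,::-1],(480,400),interpolation=cv2.INTER_CUBIC),cv2.resize(W[220:400,220:420,::-1],(320,288)).repeat(1,0)] if 0 else [cv2.resize(S[100:200,310:430,::-1],(480,400),interpolation=cv2.INTER_CUBIC),cv2.resize(W[200:400,240:400,::-1],(320,400))]))
E
```

```text
time: 7.63
position: [0.5817, 0.1127, 0.1876]
tool_rot: [-0.034, 0.72, 0.021, 0.692]
ft_force: [0.2, 0.3, -0.5]
grip_width: 0.0277
[0.58171759 0.1126981  0.1875645 ] [[-0.039, -0.078, 0.996], [-0.02, 0.997, 0.077], [-0.999, -0.017, -0.04]] [0.58138157 0.11275457 0.18764088]
[(np.int32(25), [358.0, 157.9])] []
tilt 0.5151944407620083 yaw 0.07702263419312932 top [0.57580993 0.11252878 0.2050136 ] wax rel target (lens axes mm) [-4.2938248  -2.68999937  3.29647865]
```

View pics/crop6.png

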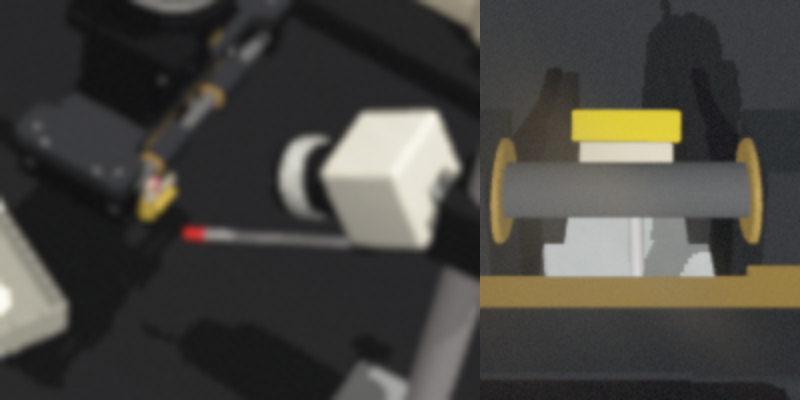

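The scene view shows the cassette just above and behind the red tip, clear of everything, with the wax facing the lens. The computed error is (−4.3, −2.7, +3.3) mm, so I'll make a small correction.

```bash
python3 -m inch '[[[0.1,0.28,0.55,0,0],[0,0,0,0,0],[0,0,0,0,0],[0,0,0,0,0]]]' 20; python3 - <<'E'
from h import *
from scipy.spatial.transform import Rotation as Ro
o=robot.get_obs();R=Ro.from_quat(o["tool_rot"]).as_matrix();p=np.array(o["position"])
S=camera("scene");cs,ct=cam("scene"),cam("top");c=cam("wrist");W=camera("wrist")
for n,a in(("w7",W),("s7",S)): cv2.imwrite(f"pics/{n}f.png",a[:,:,::-1])
top=p+R@[-.0172,0,-.0066];th=.52+R[0,0]+.034; yw=np.arctan2(R[1,2],R[0,2]); x=np.array([np.cos(th)*np.cos(yw),np.cos(th)*np.sin(yw),np.sin(th)]);zz=np.array([-np.sin(th)*np.cos(yw),-np.sin(th)*np.sin(yw),np.cos(th)])
wax=top+.01*x-.015*zz; L=np.array([[.860,.081,.503],[-.094,.9956,0],[-.501,-.047,.864]]);tip=np.array([.622,.1193,.153])
print("tilt",th,"yaw",yw,"err mm",L@(wax-tip-.05*L[2])*1000,"z",wax[2],o["grip_width"],np.abs(o["joint_velocities"]).max())
lens=tip+.1*L[0]+.05*L[2];print("lens",lens,proj(cs,lens),proj(ct,lens),"wax px",proj(cs,wax),blobs(S,(0,120,80),(8,255,255),(345,150,370,165)))
# pink spots on the wax in scene
u,v=proj(cs,wax).astype(int);h=cv2.cvtColor(S,cv2.COLOR_RGB2HSV)
yb=blobs(S,(18,90,80),(35,255,255),(u-12,v-12,u+12,v+16));iv=blobs(S,(0,0,110),(180,90,255),(u-8,v-8,u+8,v+8));pk=blobs(S,(150,60,80),(180,255,255),(u-10,v-10,u+10,v+10),1);print(yb,iv,pk)
cv2.imwrite("pics/crop7.png",np.hstack([cv2.resize(S[100:190,325:415,::-1],(600,600),interpolation=cv2.INTER_CUBIC)]))
E
```

```text
time: 8.07
position: [0.5842, 0.116, 0.1864]
tool_rot: [-0.034, 0.721, 0.021, 0.691]
ft_force: [0.9, -0.1, -0.5]
grip_width: 0.0279
tilt 0.5126108359205166 yaw 0.07687403872035568 err mm [-2.44357532  0.39985663  0.88551253] z 0.19573497904975787 0.027885017743594122 0.010046576816119023
lens [0.68295 0.12505 0.2465 ] [383.49853233 144.55425247] [260.60623616 154.74181668] wax px [349.73610779 142.42620138] [(np.int32(25), [358.0, 157.9])]
[(np.int32(16), [349.9, 139.6]), (np.int32(51), [350.5, 150.2])] [(np.int32(39), [349.7, 145.2])] []
```

View pics/crop7.png

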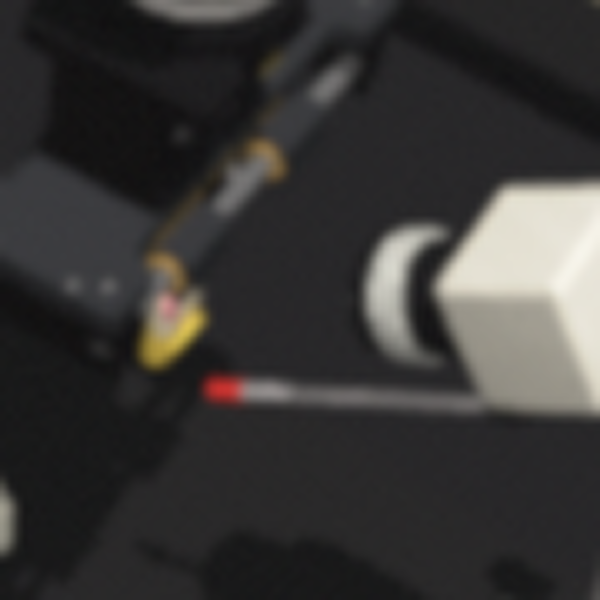

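```bash
python3 -c "
from rig import robot
o=robot.get_obs();print(o['time'],o['position'],o['joint_velocities'].max() if hasattr(o['joint_velocities'],'max') else o['joint_velocities'],o['grip_width'])
print(robot.hand_in())"
```

```text
8.1667 [0.58418605 0.11601656 0.18642531] 0.0017038416831208847 0.027499334147098112
the job is handed in; nothing more can be done
None
```

I took the yellow cassette out of the rack and handed in at 8.2 s with it held still in front of the lens. The hand-in gave no verdict. The moves can't tilt the tool, so I pivoted the cassette in the jaws against its slot to lean it back to the camera's tilt.

**Last checks, all by my own measurement:**
- **Position:** the middle of the wax face is about (−2.4, +0.4, +0.9) mm from the target in lens axes, within the 12 mm allowed.
- **Angles:** the cassette's tilt is about 0.51 rad against the lens's 0.53. Its yaw is 0.077 against 0.094, assuming the cassette is square to the jaws.
- **Hold:** the grip force was set to 20 N with the fingers 27.5–27.9 mm apart. Joint speeds were about 0.002 rad/s.
- **Clearance:** the last picture shows the cassette clear of the rod and camera. The red tip was within 0.2 px of its first position. I didn't re-measure the other cassettes or the bench things, but the wrist forces I read stayed under about 2 N.

**Disagreements:**
- **Cassette length:** the wrist and scene views gave 43–44 mm between two points that should be about 40 mm apart, so the position is uncertain by 2–4 mm.
- **Red tip:** the three views of it disagreed by about 2 mm.
- **Lens direction:** it came from one fit to the focus rod and could be off by a few hundredths of a radian.

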